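Shift the jar mill to its green speed

ROBOT

A 6-joint arm with a two-finger parallel gripper is mounted at the origin on the work surface; the furniture and walls round the work are solid. World frame = base frame: x ahead of the robot, y to its left, z up, the work surface at z = 0. Lengths are in mm, angles in rad, forces in N, time in s.
With the tool pointing down it reaches from about 275 to 1000 mm from the base axis. Payload 8.4 kg.
Tool frame: the origin (TCP) lies midway between the tips of the shut fingers; the grasp point (between the pads) lies 19 mm behind it; z points along the fingers, y is the line along which they close (so a half turn about z gives the same grasp; the last joint's range is limited). The gripper opens to 85 mm and grips with 20 to 120 N. Pads are 22 mm wide; open, the fingers measure 114 mm over their backs; the gripper's body (76 mm by 85 mm) begins 54 mm behind the grasp point. The pads swing forward as they close: fully open they stand 13 mm farther back than shut.
Start: joints at [-1.346, 0.353, 1.633, -0, 1.155, -0.002], TCP at [140.536, -608.997, 194.381] pointing down, gripper open.
Joint ranges: [-2.63, 2.63], [-0.92, 2.1], [0.06, 2.66], [-1.3, 4.44], [0, 2.69], [-3.02, 3.02]. Speed limits (rad/s): [2.22, 2.22, 2.79, 3.14, 3.14, 3.14].

INTERFACE

Orientations are given as [roll, pitch, yaw] about the fixed x, y, z axes, in that order (R = Rz(yaw) Ry(pitch) Rx(roll)).
In Python, from rig import monitor, imaging, r gives the robot as it stands.
- The arm moves only by the tool drive_tool, never from a script. Its argument "plan" is a list of rows, each an object of numbers: "x", "y", "z": the shift along the tool's x, y, z in units of 50 mm (1.0 is 50 mm); "ax", "ay", "az": the turn, a rotation vector about the tool's x, y, z in units of 6 degrees (1.0 is 6 degrees); "hand": the finger opening in mm, from 0 to 85.4. In form: [{"x": .., "y": .., "z": .., "ax": .., "ay": .., "az": .., "hand": ..}, ...]. A call has 1 to 8 rows; each row is the pose to reach, as a shift and turn from the pose commanded when the call began, along the tool's axes at that moment; what a row does not reach only later rows make up. A row lasts 1/10 s, in which the tool goes at most 50 mm and 8.59 degrees, less where a joint would pass 70% of its speed; a pose out of reach is approached as far as the arm can. A call with a gripper value outside its range is refused whole. The fingers move at their own pace and stop on an object; "grip_force" is the grip in N (left out, the last holds). Time passes only in rows, so rows that repeat a pose let the fingers close. It gives the time, the measured TCP pose, the force, the opening and the grip force at its end, in the units of the state.
- monitor.sense(): the state, without advancing time (a new reading comes with each control period).
- imaging.grab_frame(name): name is "scene" or "top" or "wrist"; returns the picture (420x560x3 uint8, red, green, blue); there is no depth.
- imaging.camera_info(name): a dict with "mtx" (3x3 intrinsics, pixels), "R" (3x3) and "t" (3): a world point X has camera coordinates R X + t. Camera axes: x right, y down, z forward; pixel columns grow to the right and rows downward; lengths in mm; the calibration is good to about 2 mm. A picture is of the moment at which its call begins: read the wrist's pose just before it. camera_info takes no time and is no camera call; for the wrist camera it gives the pose at the moment of the call.
- r.sign_off(): hands the job in; it is judged then, once.
The state is a dict: "clock": time; "qpos": joint angles; "qvel": joint speeds; "joint_efforts": joint torques, N m; "eef_pos": TCP position; "tcp_rot": TCP orientation; "contact_force": force on the tool from outside, world axes, zero at the start; "wrist_torque": the same for the moment, N m; "opening": opening from 0.0 (shut) to 1.0 (fully open); "grasp_force": force on a finger pad.
Only numpy, scipy, OpenCV 4.12 (cv2) and the standard library are available. Lean on these libraries where they do the work, as an engineer would, in place of code of your own. Each camera call takes 0.05 s, during which the arm holds its last target. There are 200 camera calls.

TASK

Change the glaze-jar mill over to its green speed: using only the fingertips or the outside of the fingers, push its black-knobbed lever out of the parking slot (black square), along the cross slot of the gate, and fully home to the end of the slot marked with the green dot. Do not push it home in any other coloured slot on the way, do not force it against the gate, and do not grip or lift anything. Leave the pots, the green jar and the mug where they stand, and take the hand away from the lever at the end.

Things in the scene. Friction and masses are not known exactly. Their poses are not given: they have to be found in the camera images.
- mill: grey glaze-jar mill, fixed on the table. Origin at z = 0 under the centre of its gearbox housing and gate; its x points away from the robot at yaw 0, y to the left. Housing 150 (x) by 130 (y) by 93 mm high; round motor end 30 mm long on its +y side; roller bed with a white jar lying on it on its -y side (y from -65 to -188 mm, 140 mm high)
- gate_mid (a point): centre of the top of the aluminium gate plate (124 x 116 mm), 97 mm up. Slots 14 mm wide, round-cornered, in the mill's axes: a cross slot along y at x = 0 from y = +28 to -28 mm; a parking slot at y = +28 mm to -x only (black 16 mm square past its end); at y = 0 and y = -28 mm a slot to +x and one to -x each. In a slot the lever's centre goes to x = about +27 or -27 mm
- lever_knob (a point): centre of the black ball knob, 32 mm across, on a steel lever (stem 9 mm thick). The lever tilts about a point on the mill's vertical axis 12 mm above the table; the knob is 155 mm from it: 167 mm above the table upright, about 152 to 159 mm tilted into a slot. It moves about 48 mm along the mill's x from the cross slot to a slot's end, and 49 mm along y from slot line to slot line
- lever_stem (a point): point on the lever's axis 80 mm from its pivot, about where it passes through the gate plate (92 mm above the table when upright, a few mm less when tilted)
- lane (a joint): sideways tilt of the lever in rad, about the mill's x axis: 0 upright, positive to the mill's +y. The parking slot is at +0.325, the middle slots at 0, the last slots at -0.325, each with 0.015 to 0.03 of play. Stiff hinge: about 1.5 to 2.5 N at the knob moves it (more while it rubs on the gate), and it stays where it is left
- shift (a joint): tilt of the lever along the slots in rad: 0 in the cross slot (play about 0.025), positive to the mill's +x; at the closed end of a slot about +0.32 or -0.32 (middle slots), +0.305 or -0.305 (other slots). The lever starts in the parking slot at -0.3 to -0.24. Stiff hinge: about 1.5 to 2.5 N at the knob moves it (more while it rubs on the gate), and it stays where it is left
- dot_green: flat round green dot, 18 mm across, 2 mm thick, on the gate plate just past the closed end of the slot it marks. Origin at the centre of its underside, 97 mm above the table. In the mill's axes the four dots lie at x = +47 or -47 mm, y = 0 or -28 mm; which colour is where changes from run to run
- dot_red: flat round red dot, 18 mm across, 2 mm thick, on the gate plate just past the closed end of the slot it marks. Origin at the centre of its underside, 97 mm above the table. In the mill's axes the four dots lie at x = +47 or -47 mm, y = 0 or -28 mm; which colour is where changes from run to run
- dot_blue: flat round blue dot, 18 mm across, 2 mm thick, on the gate plate just past the closed end of the slot it marks. Origin at the centre of its underside, 97 mm above the table. In the mill's axes the four dots lie at x = +47 or -47 mm, y = 0 or -28 mm; which colour is where changes from run to run
- dot_yellow: flat round yellow dot, 18 mm across, 2 mm thick, on the gate plate just past the closed end of the slot it marks. Origin at the centre of its underside, 97 mm above the table. In the mill's axes the four dots lie at x = +47 or -47 mm, y = 0 or -28 mm; which colour is where changes from run to run
- pot_amber_mid (a point): centre, 26 mm up, of a small loose glaze pot with a white lid and an amber-yellow body, 48 mm across, 53 mm high; stands in front of the mill; leave alone
- pot_cherry_mid (a point): centre, 26 mm up, of a small loose glaze pot with a white lid and a red body, 48 mm across, 53 mm high; stands in front of the roller bed; leave alone
- jar_green_mid (a point): centre, 50 mm up, of a loose green glaze jar with a white lid, 68 mm across, 102 mm high; stands to the right of the roller bed; leave alone
- mug_mid (a point): point 46 mm above the base of a loose white mug, 88 mm by 123 mm over the handle, 92 mm high; stands behind the mill; leave alone

How it is judged (in metres and radians):
On the way:
1. the lever has been pushed out of the parking slot into the cross slot (value of joint shift above -0.1 rad), for 0.1 s.
At the end, for the whole second after the job is handed in: The lever stands at rest at the end of the slot with the green dot (the stem point within 27 mm of the centre of the dot, seen from above; 22 to 23 mm when it touches the end), and the pots, jar and mug are within 15 mm of where they stood (horizontal distance between lever_stem and dot_green below 0.027 m and velocity of joint lane between -0.05 and 0.05 rad/s and velocity of joint shift between -0.05 and 0.05 rad/s and distance of each of pot_amber_mid, pot_cherry_mid, jar_green_mid, mug_mid from where it was at the start of the episode below 0.015 m).
It fails at once if the lever is pushed home in a slot of another colour (horizontal distance between lever_stem and dot_red below 0.027 m or horizontal distance between lever_stem and dot_blue below 0.027 m or horizontal distance between lever_stem and dot_yellow below 0.027 m).
It fails at once if the lever is forced or gripped: more than 35 N between the fingers and the lever (contact force between the fingers and shift above 35 N).
It fails at once if a pot, the green jar or the mug is moved or lifted by more than 15 mm (distance of any of pot_amber_mid, pot_cherry_mid, jar_green_mid, mug_mid from where it was at the start of the episode above 0.015 m).
It also fails if it takes over 64 s, if anything falls off the work surface, if the arm or the gripper's body presses on something with over 40 N, if the wrist force passes 120 N, or if a joint passes its speed limit or range.

## Working session

There is one attempt and no reset: what is moved stays moved. The work goes in short steps, Python scripts to look and compute and a tool call to move; the robot and the scene stay as the last step left them, time stands still between calls to the robot, and variables do not carry over. Pictures are saved under pics/ and viewed, at most 10 in all, crops included, and the job is handed in when it is done.

Besides the shell and the picture viewer there is one more tool, called after "Emit:" as name(argument=value, ...), one argument or row to a line, values as JSON. drive_tool: Moves the arm, as the interface text tells. Its arguments: {"type":"object","properties":{"plan":{"type":"array","items":{"type":"object","properties":{"x":{"type":"number"},"y":{"type":"number"},"z":{"type":"number"},"ax":{"type":"number"},"ay":{"type":"number"},"az":{"type":"number"},"hand":{"type":"number"}}}},"grip_force":{"type":"number"}},"required":["plan"]}

```bash
ls; mkdir -p pics
python3 - <<'E'
from rig import monitor, imaging, r
import cv2
print(monitor.sense())
for n in("scene","top"):
    cv2.imwrite(f"pics/{n}0.png",imaging.grab_frame(n)[...,::-1]); print(n,imaging.camera_info(n))
E
```

```text
pics
{'clock': 0.0, 'qpos': array([-1.34640450e+00,  3.53649488e-01,  1.63414884e+00,  1.43950437e-05,
        1.15519780e+00, -2.39167874e-03]), 'qvel': array([-8.61173666e-05,  6.19530273e-05, -1.55431107e-04,  1.25696206e-03,
       -2.87544705e-04, -1.43852686e-03]), 'joint_efforts': array([ 1.99663100e-04, -6.05260706e+01, -3.42070019e+01,  1.03493844e-04,
        9.26958688e-03, -4.66259394e-06]), 'eef_pos': array([ 140.41850664, -608.47173443,  193.65459087]), 'tcp_rot': array([-3.14018922e+00, -1.65180971e-05,  2.26777673e-01]), 'contact_force': array([-0.04100759, -0.32705755, -0.70780163]), 'wrist_torque': array([ 0.01953223,  0.04608001, -0.00153572]), 'grasp_force': 0.0, 'opening': 0.9999966450573939}
scene {'mtx': array([[482.1213817 ,   0.        , 286.75461825],
       [  0.        , 482.1213817 , 215.62922569],
       [  0.        ,   0.        ,   1.        ]]), 'R': array([[ 0.87729013, -0.47993816, -0.00462562],
       [-0.33405311, -0.60364663, -0.72389175],
       [ 0.34463104,  0.63660829, -0.68989806]]), 't': array([-563.80903571,  179.32197184,  843.74929866])}
top {'mtx': array([[425.96461042,   0.        , 274.93592687],
       [  0.        , 425.96461042, 206.98590504],
       [  0.        ,   0.        ,   1.        ]]), 'R': array([[-0.00935602, -0.99983637, -0.01548199],
       [-0.98488214,  0.01189208, -0.17281712],
       [ 0.17297296,  0.01363105, -0.98483225]]), 't': array([-153.05015434,  538.59957544,  968.78529038])}
```

View pics/scene0.png

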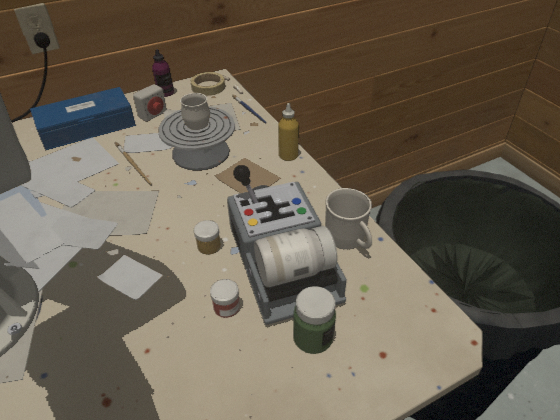

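View pics/top0.png

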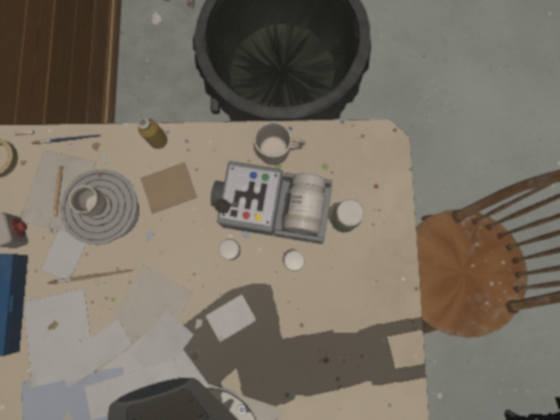

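The scene view shows the mill with its lever at (242,174). In the top view the gate is near (251,197), with green at about (265,177), blue (253,175), red (246,214) and yellow (258,217). So green marks the +x slot of the last lane. Next I'll measure these.

```bash
cat > h.py <<'E'
import numpy as np, cv2
from rig import monitor, imaging, r
def ray(c,p):
    R,t=c["R"],c["t"]; o=-R.T@t; d=R.T@np.linalg.inv(c["mtx"])@[p[0],p[1],1]; return o,d/np.linalg.norm(d)
def onz(c,p,z):
    o,d=ray(c,p); return o+d*(z-o[2])/d[2]
def proj(c,X):
    q=c["mtx"]@(c["R"]@X+c["t"]); return q[:2]/q[2]
def meet(c1,p1,c2,p2):
    o,d=ray(c1,p1);q,e=ray(c2,p2)
    s=np.linalg.lstsq(np.c_[d,-e],q-o,rcond=None)[0]; a,b=o+s[0]*d,q+s[1]*e
    return (a+b)/2,np.linalg.norm(a-b)
HUE=dict(red=[(0,7),(172,180)],yellow=[(18,32)],green=[(45,85)],blue=[(100,130)])
def dots(im,box):
    x0,y0,x1,y1=box; h=cv2.cvtColor(im[y0:y1,x0:x1],cv2.COLOR_RGB2HSV); out={}
    for k,rs in HUE.items():
        m=sum(((h[...,0]>=a)&(h[...,0]<=b)).astype(np.uint8) for a,b in rs)*((h[...,1]>120)&(h[...,2]>60)).astype(np.uint8)
        n,_,s,c=cv2.connectedComponentsWithStats(m)
        i=1+np.argmax(s[1:,4]) if n>1 else 0
        out[k]=(c[i]+[x0,y0],int(s[i,4])) if i else None
    return out
E
python3 - <<'E'
from h import *
for n,b in(("top",(225,165,275,228)),("scene",(235,190,312,235))):
    im=imaging.grab_frame(n); c=imaging.camera_info(n)
    for k,v in dots(im,b).items():
        if v: print(n,k,v,onz(c,v[0],99).round(1))
    cr=(200,150,290,240) if n=="top" else (220,155,320,240)
    a=im[cr[1]:cr[3],cr[0]:cr[2]]; cv2.imwrite(f"pics/{n}c.png",cv2.resize(a,None,fx=6,fy=6,interpolation=2)[...,::-1])
a,b=cv2.imread("pics/topc.png"),cv2.imread("pics/scenec.png")
cv2.imwrite("pics/both.png",np.hstack([cv2.resize(a,(390,390)),cv2.resize(b,(400,340),).__class__(0) if 0 else cv2.copyMakeBorder(cv2.resize(b,(400,340)),0,50,0,0,0)]))
E
```

```text
top red (array([245.90909091, 214.90909091]), 22) [510.3 -94.1  99. ]
top yellow (array([257.90909091, 216.90909091]), 22) [ 505.4 -121.1   99. ]
top blue (array([252.81818182, 174.81818182]), 11) [ 602.9 -109.7   99. ]
scene red (array([248.36956522, 211.69565217]), 46) [511.5 -92.6  99. ]
scene yellow (array([252.23076923, 221.78846154]), 52) [ 506.1 -120.2   99. ]
scene green (array([301.42424242, 210.45454545]), 33) [ 599.1 -137.3   99. ]
scene blue (array([296.2  , 200.675]), 40) [ 604.  -108.9   99. ]
```

View pics/both.png

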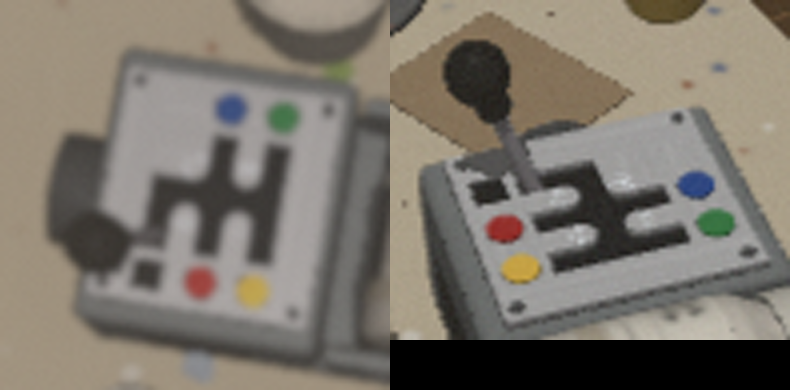

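The crops agree: knob at about (222,206) in the top view and (242,173) in the scene view, in the black-square slot. The dots fit the given spacings (94 mm and 28 mm), and green is at +x, y=-28.

```bash
cat >> h.py <<'E'
O=np.array([557.2,-101.3,0]); Y=-0.171
M=cv2.Rodrigues(np.array([0,0,Y]))[0]
def mill(p): return (M.T@(np.asarray(p)-O)).round(1)
def st():
    s=monitor.sense(); print("t",round(s["clock"],2),"tcp mill",mill(s["eef_pos"]),"rot",s["tcp_rot"].round(3),"F",s["contact_force"].round(1))
E
python3 - <<'E'
from h import *
a,b=imaging.camera_info("top"),imaging.camera_info("scene")
X,g=meet(a,(222.4,206.1),b,(241.7,173.2)); print(X,g,mill(X))
for d in([602.9,-109.7,0],[599.1,-137.3,0],[511,-93.3,0],[505.8,-120.6,0]): print(mill(d))
st()
E
```

```text
[521.67026921 -48.83174066 155.10515859] 1.419864851817669 [-43.9  45.7 155.1]
[46.5 -0.5  0. ]
[ 47.4 -28.3   0. ]
[-46.9   0.    0. ]
[-47.4 -27.8   0. ]
t 0.2 tcp mill [-324.3 -570.9  193.9] rot [-3.141 -0.     0.227] F [0.5 0.9 0.2]
```

Emit:
drive_tool(
  plan=[
    {"z": -0.7,"az": 1.3,"hand": 0},
    {"z": -1.4,"az": 2.6,"hand": 0},
    {"z": -1.4,"az": 3.8,"hand": 0},
    {"z": -1.4,"az": 3.8,"hand": 0},
    {"z": -1.4,"az": 3.8,"hand": 0},
    {"z": -1.4,"az": 3.8,"hand": 0},
  ],
)

```text
invalid input
```

```bash
python3 -c "
from h import *
st();print(monitor.sense()['opening'])"
```

```text
t 0.2 tcp mill [-324.3 -570.9  193.9] rot [-3.141 -0.     0.227] F [0.5 0.9 0.2]
0.9997963786809173
```

Emit:
drive_tool(
  plan=[
    {"x": 0,"y": 0,"z": -0.7,"ax": 0,"ay": 0,"az": 1.3,"hand": 0},
    {"x": 0,"y": 0,"z": -1.4,"ax": 0,"ay": 0,"az": 2.6,"hand": 0},
    {"x": 0,"y": 0,"z": -1.4,"ax": 0,"ay": 0,"az": 3.8,"hand": 0},
    {"x": 0,"y": 0,"z": -1.4,"ax": 0,"ay": 0,"az": 3.8,"hand": 0},
    {"x": 0,"y": 0,"z": -1.4,"ax": 0,"ay": 0,"az": 3.8,"hand": 0},
  ],
)

```text
clock: 0.7
eef_pos: [140.4, -608.4, 263.6]
tcp_rot: [-3.14, 0.001, -0.167]
contact_force: [0.3, -0.1, 0.3]
opening: 0.143
grasp_force: 0.0
```

```bash
python3 -c "
from h import *
st();print(monitor.sense()['opening'])"
```

```text
t 0.7 tcp mill [-324.4 -570.6  263.6] rot [-3.14e+00  1.00e-03 -1.67e-01] F [ 0.3 -0.1  0.3]
0.14255782585909285
```

Emit:
drive_tool(
  plan=[
    {"x": 2.5,"y": -7,"z": 0,"ax": 0,"ay": 0,"az": 0,"hand": 0},
    {"x": 2.5,"y": -7,"z": 0,"ax": 0,"ay": 0,"az": 0,"hand": 0},
    {"x": 2.5,"y": -7,"z": 0,"ax": 0,"ay": 0,"az": 0,"hand": 0},
    {"x": 2.5,"y": -7,"z": 0,"ax": 0,"ay": 0,"az": 0,"hand": 0},
    {"x": 2.5,"y": -7,"z": 0,"ax": 0,"ay": 0,"az": 0,"hand": 0},
    {"x": 2.5,"y": -7,"z": 0,"ax": 0,"ay": 0,"az": 0,"hand": 0},
    {"x": 2.5,"y": -7,"z": 0,"ax": 0,"ay": 0,"az": 0,"hand": 0},
    {"x": 2.5,"y": -7,"z": 0,"ax": 0,"ay": 0,"az": 0,"hand": 0},
  ],
)

```text
clock: 1.5
eef_pos: [323.8, -281.8, 263.5]
tcp_rot: [-3.14, 0.001, -0.166]
contact_force: [-0.3, -0.4, -0.9]
opening: -0.001
grasp_force: 0.0
```

Emit:
drive_tool(
  plan=[
    {"x": 2,"y": -5.3,"z": 0,"ax": 0,"ay": 0,"az": 0,"hand": 0},
    {"x": 2,"y": -5.3,"z": 0,"ax": 0,"ay": 0,"az": 0,"hand": 0},
    {"x": 2,"y": -5.3,"z": 0,"ax": 0,"ay": 0,"az": 0,"hand": 0},
    {"x": 2,"y": -5.3,"z": 0,"ax": 0,"ay": 0,"az": 0,"hand": 0},
    {"x": 2,"y": -5.3,"z": 0,"ax": 0,"ay": 0,"az": 0,"hand": 0},
    {"x": 2,"y": -5.3,"z": 0,"ax": 0,"ay": 0,"az": 0,"hand": 0},
    {"x": 2,"y": -5.3,"z": 0,"ax": 0,"ay": 0,"az": 0,"hand": 0},
    {"x": 2,"y": -5.3,"z": 0,"ax": 0,"ay": 0,"az": 0,"hand": 0},
  ],
)

```text
clock: 2.3
eef_pos: [466.4, -40.8, 263.3]
tcp_rot: [3.141, 0.002, -0.167]
contact_force: [-0.6, -0.9, 0.8]
opening: 0.002
grasp_force: 0.0
```

```bash
python3 -c "
from h import *
st()"
```

```text
t 2.3 tcp mill [-99.8  44.2 263.3] rot [ 3.141e+00  2.000e-03 -1.670e-01] F [-0.6 -0.9  0.8]
```

Emit:
drive_tool(
  plan=[
    {"x": 0,"y": -0.06,"z": 1,"ax": 0,"ay": 0,"az": 0,"hand": 0},
    {"x": 0,"y": -0.06,"z": 2,"ax": 0,"ay": 0,"az": 0,"hand": 0},
    {"x": 0,"y": -0.06,"z": 2.45,"ax": 0,"ay": 0,"az": 0,"hand": 0},
    {"x": 0,"y": -0.06,"z": 2.45,"ax": 0,"ay": 0,"az": 0,"hand": 0},
    {"x": 0.2,"y": -0.06,"z": 2.45,"ax": 0,"ay": 0,"az": 0,"hand": 0},
    {"x": 0.4,"y": -0.06,"z": 2.45,"ax": 0,"ay": 0,"az": 0,"hand": 0},
  ],
)

```text
clock: 2.9
eef_pos: [489.3, -42.6, 143.8]
tcp_rot: [-3.141, -0.003, -0.171]
contact_force: [0.4, -0.3, 0.4]
opening: -0.002
grasp_force: 0.0
```

Emit:
drive_tool(
  plan=[
    {"x": 0.1,"y": 0,"z": 0,"ax": 0,"ay": 0,"az": 0,"hand": 0},
    {"x": 0.2,"y": 0,"z": 0,"ax": 0,"ay": 0,"az": 0,"hand": 0},
    {"x": 0.3,"y": 0,"z": 0,"ax": 0,"ay": 0,"az": 0,"hand": 0},
    {"x": 0.4,"y": 0,"z": 0,"ax": 0,"ay": 0,"az": 0,"hand": 0},
    {"x": 0.5,"y": 0,"z": 0,"ax": 0,"ay": 0,"az": 0,"hand": 0},
    {"x": 0.6,"y": 0,"z": 0,"ax": 0,"ay": 0,"az": 0,"hand": 0},
    {"x": 0.7,"y": 0,"z": 0,"ax": 0,"ay": 0,"az": 0,"hand": 0},
    {"x": 0.75,"y": 0,"z": 0,"ax": 0,"ay": 0,"az": 0,"hand": 0},
  ],
)

```text
clock: 3.7
eef_pos: [524.7, -48.2, 141.8]
tcp_rot: [-3.142, -0.0, -0.171]
contact_force: [-0.4, -0.1, -0.8]
opening: -0.0
grasp_force: 0.0
```

Run:
```python
from h import *
st()
for n,cr in(("top",(200,150,290,240)),("scene",(220,145,320,240))):
    im=imaging.grab_frame(n); a=im[cr[1]:cr[3],cr[0]:cr[2]]; cv2.imwrite(f"pics/{n}c.png",cv2.resize(a,(380,int(380*a.shape[0]/a.shape[1])),interpolation=2)[...,::-1])
a,b=cv2.imread("pics/topc.png"),cv2.imread("pics/scenec.png")
cv2.imwrite("pics/p1.png",np.hstack([a,cv2.copyMakeBorder(b,0,a.shape[0]-b.shape[0],0,0,0)]))
```

```text
t 3.7 tcp mill [-41.1  46.8 141.8] rot [-3.142 -0.    -0.171] F [-0.4 -0.1 -0.8]
```

View pics/p1.png

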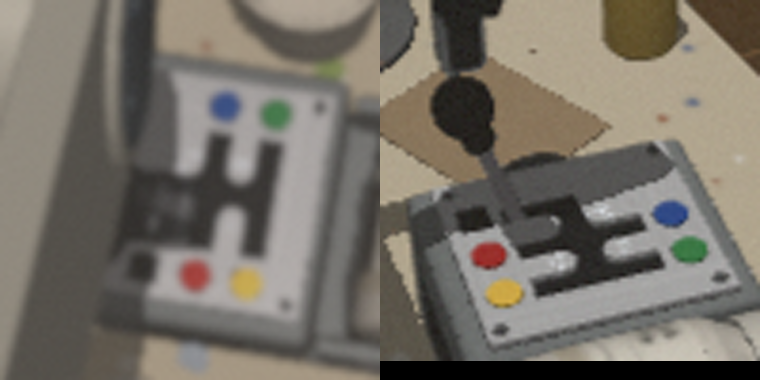

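The lever hasn't moved, and the fingertip appears above and behind the knob in the scene view even though the reported TCP is at the knob. I'll check the TCP projection before moving further.

Run:
```python
from h import *
s=monitor.sense(); p=s["eef_pos"]
print(proj(imaging.camera_info("scene"),p), proj(imaging.camera_info("scene"),p+[0,0,60]))
c=imaging.camera_info("wrist"); print(c["R"].round(3),(-c["R"].T@c["t"]).round(1),p.round(1))
a=imaging.grab_frame("scene")[:400,100:400]; b=imaging.grab_frame("wrist")
print(proj(c,p),proj(c,[521.7,-48.8,155]))
cv2.imwrite("pics/p2.png",np.hstack([a,cv2.copyMakeBorder(cv2.resize(b,(490,368)),0,32,0,0,0)])[...,::-1])
```

```text
[243.03707113 178.25531455] [240.76294746 151.94182305]
[[-0.171 -0.985 -0.001]
 [-0.944  0.164  0.286]
 [-0.282  0.05  -0.958]] [597.9 -60.  321. ] [524.5 -48.2 141.8]
[281.08190104 243.79275623] [283.2486963  258.03653036]
```

View pics/p2.png

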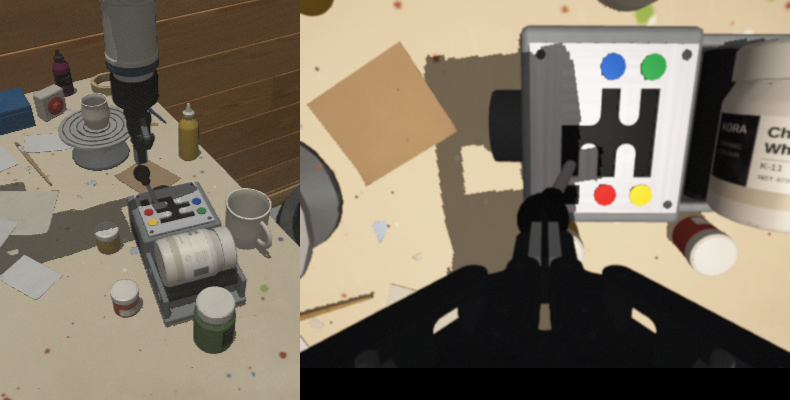

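Run:
```python
from h import *
c=imaging.camera_info("wrist"); s=imaging.camera_info("scene")
X,g=meet(s,(241.6,172.6),c,(280,242)); print(X,g,mill(X)); st()
w=imaging.grab_frame("wrist"); a=imaging.grab_frame("scene")
w=cv2.resize(w[190:330,200:360],None,fx=2.5,fy=2.5,interpolation=2); a=cv2.resize(a[120:200,205:275],(306,350),interpolation=2)
o=np.hstack([w,a]); o=np.clip(255*(o/255.)**.45,0,255).astype(np.uint8)
cv2.imwrite("pics/p3.png",o[...,::-1])
```

```text
[526.37684705 -46.44914608 151.79659855] 6.384924749310928 [-39.7  48.8 151.8]
t 3.9 tcp mill [-41.8  46.8 141.8] rot [ 3.142  0.    -0.171] F [ 0.2  0.1 -0. ]
```

View pics/p3.png

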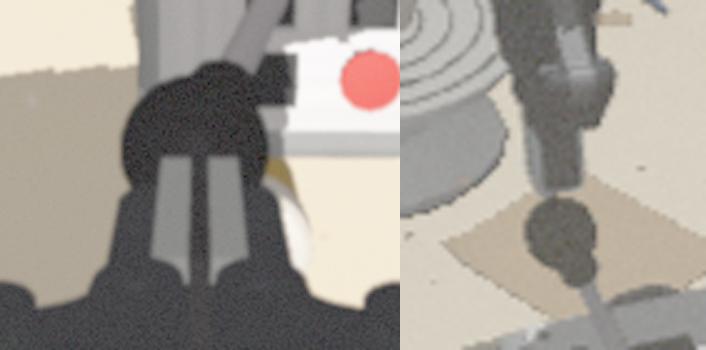

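The fingertip clearly ends above the knob in both views, even though the TCP reads z=142. I'll triangulate the real tip and check the wrist calibration against the dots.

Run:
```python
from h import *
c=imaging.camera_info("wrist"); s=imaging.camera_info("scene"); p=monitor.sense()["eef_pos"]
print("tip",meet(s,(241,163.4),c,(280,252)),p)
im=imaging.grab_frame("wrist"); 
for k,v in dots(im,(300,30,440,240)).items(): print(k,v, v and onz(c,v[0],99).round(1), v and mill(onz(c,v[0],99)))
im=imaging.grab_frame("scene")
for k,v in dots(im,(235,190,312,235)).items(): print(k,v, v and mill(onz(s,v[0],99)))
for z in(0,20,34): print(z,proj(c,p+[0,0,z]),proj(s,p+[0,0,z]))
```

```text
tip (array([528.09611251, -46.12379778, 171.5114236 ]), np.float64(8.924423174286023)) [523.8886976  -48.11533698 141.82257308]
red (array([348.03752759, 221.62693157]), 453) [514.6 -93.   99. ] [-43.4   0.9  99. ]
yellow (array([388.86206897, 221.91810345]), 464) [ 509.6 -120.4   99. ] [-43.6 -26.9  99. ]
green (array([403.5398374 ,  75.44552846]), 615) [ 601.6 -136.7   99. ] [ 49.8 -27.3  99. ]
blue (array([357.46974522,  75.06528662]), 628) [ 606.6 -109.3   99. ] [50.1  0.5 99. ]
red (array([248.36956522, 211.69565217]), 46) [-46.5   0.8  99. ]
yellow (array([252.23076923, 221.78846154]), 52) [-47.1 -27.3  99. ]
green (array([301.27272727, 210.42424242]), 33) [ 47.2 -28.2  99. ]
blue (array([296.26829268, 200.73170732]), 41) [47.5  0.2 99. ]
0 [281.12219072 243.79083265] [242.74685726 178.33055366]
20 [281.29337599 259.04777035] [242.00785451 169.83338883]
34 [281.43754112 271.89652929] [241.47664318 163.72544102]
```

The wrist camera checks out against the dots, so the shut fingertips really end about 30–34 mm short of the reported TCP: they passed over the knob. I'll back off, go lower and push again.

Emit:
drive_tool(
  plan=[
    {"x": -0.4,"y": 0,"z": 0,"ax": 0,"ay": 0,"az": 0,"hand": 0},
    {"x": -0.8,"y": 0,"z": 0,"ax": 0,"ay": 0,"az": 0,"hand": 0},
    {"x": -1.1,"y": 0,"z": 0,"ax": 0,"ay": 0,"az": 0,"hand": 0},
    {"x": -1.1,"y": 0,"z": 0.25,"ax": 0,"ay": 0,"az": 0,"hand": 0},
    {"x": -1.1,"y": 0,"z": 0.5,"ax": 0,"ay": 0,"az": 0,"hand": 0},
    {"x": -1.1,"y": 0,"z": 0.5,"ax": 0,"ay": 0,"az": 0,"hand": 0},
  ],
)

```text
clock: 4.7
eef_pos: [469.3, -38.8, 115.0]
tcp_rot: [3.141, 0.002, -0.171]
contact_force: [-0.6, -0.5, 0.3]
opening: 0.004
grasp_force: 0.0
```

Emit:
drive_tool(
  plan=[
    {"x": 0.15,"y": 0,"z": 0,"ax": 0,"ay": 0,"az": 0,"hand": 0},
    {"x": 0.3,"y": 0,"z": 0,"ax": 0,"ay": 0,"az": 0,"hand": 0},
    {"x": 0.4,"y": 0,"z": 0,"ax": 0,"ay": 0,"az": 0,"hand": 0},
    {"x": 0.5,"y": 0,"z": 0,"ax": 0,"ay": 0,"az": 0,"hand": 0},
    {"x": 0.6,"y": 0,"z": 0,"ax": 0,"ay": 0,"az": 0,"hand": 0},
    {"x": 0.65,"y": 0,"z": 0,"ax": 0,"ay": 0,"az": 0,"hand": 0},
  ],
)

```text
clock: 5.3
eef_pos: [502.1, -44.2, 117.0]
tcp_rot: [-3.141, 0.001, -0.171]
contact_force: [-2.4, 1.4, 3.2]
opening: 0.003
grasp_force: 1.8
```

Run:
```python
from h import *
st(); print(monitor.sense()["qpos"].round(2))
w=imaging.grab_frame("wrist"); a=imaging.grab_frame("scene")
w=cv2.resize(w[190:330,200:360],None,fx=2.5,fy=2.5,interpolation=2); a=cv2.resize(a[120:200,205:275],(306,350),interpolation=2)
o=np.hstack([w,a]); o=np.clip(255*(o/255.)**.45,0,255).astype(np.uint8)
cv2.imwrite("pics/p4.png",o[...,::-1])
```

```text
t 5.3 tcp mill [-64.   46.9 117. ] rot [-3.141e+00  1.000e-03 -1.710e-01] F [-2.4  1.4  3.2]
[-0.09  0.26  1.96  0.    0.92  1.65]
```

View pics/p4.png

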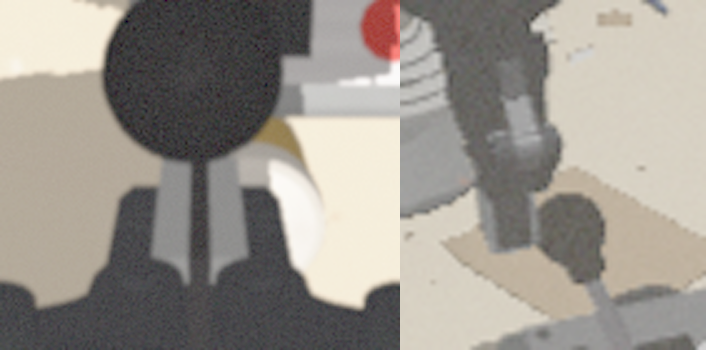

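Contact: the tip is against the knob's side, and the knob has moved about 7 mm (scene, about (245,173)). The knob-to-TCP offset is about 27 mm, so I'll carry on pushing.

Emit:
drive_tool(
  plan=[
    {"x": 0.1,"y": 0,"z": 0,"ax": 0,"ay": 0,"az": 0,"hand": 0},
    {"x": 0.2,"y": 0,"z": 0,"ax": 0,"ay": 0,"az": 0,"hand": 0},
    {"x": 0.3,"y": 0,"z": 0,"ax": 0,"ay": 0,"az": 0,"hand": 0},
    {"x": 0.4,"y": 0,"z": 0,"ax": 0,"ay": 0,"az": 0,"hand": 0},
    {"x": 0.5,"y": 0,"z": 0,"ax": 0,"ay": 0,"az": 0,"hand": 0},
    {"x": 0.58,"y": 0,"z": 0,"ax": 0,"ay": 0,"az": 0,"hand": 0},
    {"x": 0.62,"y": 0,"z": 0,"ax": 0,"ay": 0,"az": 0,"hand": 0},
  ],
)

```text
clock: 6.1
eef_pos: [533.1, -49.7, 116.8]
tcp_rot: [-3.142, -0.0, -0.171]
contact_force: [-1.1, 0.6, 1.1]
opening: -0.005
grasp_force: 0.9
```

```bash
cat >> h.py <<'E'
def blob(n,box,v=45):
    x0,y0,x1,y1=box; im=imaging.grab_frame(n)[y0:y1,x0:x1]
    m=(im.max(2)<v).astype(np.uint8); d=cv2.distanceTransform(m,cv2.DIST_L2,5)
    j=np.unravel_index(d.argmax(),d.shape); ys,xs=np.where(d>d.max()-.7)
    return np.array([xs.mean()+x0,ys.mean()+y0]),d.max()
def knob(box,hint):
    "knob from the scene view: ray cut with the sphere of 155 mm round the pivot"
    p,rad=blob("scene",box); o,d=ray(imaging.camera_info("scene"),p); P=O+[0,0,12]
    b=d@(o-P); disc=b*b-((o-P)@(o-P)-155**2)
    q=[mill(o+d*(-b+s*np.sqrt(max(disc,0)))) for s in(-1,1)]
    print("knob px",p.round(1),"r",round(float(rad),1),"cand",q,"disc",round(disc))
E
python3 - <<'E'
from h import *
st(); knob((235,155,300,195),None)
E
```

```text
t 6.1 tcp mill [-32.6  46.8 116.8] rot [-3.142 -0.    -0.171] F [-1.1  0.6  1.1]
knob px [260. 166.] r 7.2 cand [array([ -6.3,  51.6, 158. ]), array([ 14.2, 129.7,  95.7])] disc 2599
```

Emit:
drive_tool(
  plan=[
    {"x": 0.06,"y": 0,"z": 0,"ax": 0,"ay": 0,"az": 0,"hand": 0},
    {"x": 0.11,"y": 0,"z": 0,"ax": 0,"ay": 0,"az": 0,"hand": 0},
    {"x": 0.11,"y": 0,"z": 0,"ax": 0,"ay": 0,"az": 0,"hand": 0},
  ],
)

```text
clock: 6.45
eef_pos: [538.3, -50.6, 116.9]
tcp_rot: [3.142, -0.0, -0.171]
contact_force: [-0.6, -0.4, 1.1]
opening: -0.005
grasp_force: 0.6
```

Run:
```python
from h import *
st(); knob((235,155,300,195),None)
```

```text
t 6.45 tcp mill [-27.2  46.7 116.9] rot [ 3.142 -0.    -0.171] F [-0.6 -0.4  1.1]
knob px [259.9 162.9] r 7.0 cand [array([ -0.9,  71.6, 149.5]), array([ 10.5, 115.3, 115.1])] disc 803
```

Lever out of the parking slot and in the cross slot. Now I'll back off, lift, turn the tool -90° and go to the knob's +y side.

Emit:
drive_tool(
  plan=[
    {"x": -0.8,"y": 0,"z": 0,"ax": 0,"ay": 0,"az": 0,"hand": 0},
    {"x": -0.8,"y": 0,"z": -0.7,"ax": 0,"ay": 0,"az": 0,"hand": 0},
    {"x": -0.8,"y": 0,"z": -1.4,"ax": 0,"ay": 0,"az": -1.4,"hand": 0},
    {"x": -0.3,"y": -0.6,"z": -1.4,"ax": 0,"ay": 0,"az": -2.8,"hand": 0},
    {"x": 0.5,"y": -1.16,"z": -1.4,"ax": 0,"ay": 0,"az": -4.2,"hand": 0},
    {"x": 0.5,"y": -1.16,"z": -1.4,"ax": 0,"ay": 0,"az": -5.6,"hand": 0},
    {"x": 0.5,"y": -1.16,"z": -1.4,"ax": 0,"ay": 0,"az": -7,"hand": 0},
    {"x": 0.5,"y": -1.16,"z": -1.4,"ax": 0,"ay": 0,"az": -8.4,"hand": 0},
  ],
)

```text
clock: 7.3
eef_pos: [572.8, 2.6, 186.7]
tcp_rot: [3.141, -0.0, 0.715]
contact_force: [-0.0, 0.4, 0.7]
opening: 0.003
grasp_force: 0.0
```

Emit:
drive_tool(
  plan=[
    {"x": 0,"y": 0,"z": 0,"ax": 0,"ay": 0,"az": -1.4,"hand": 0},
    {"x": 0,"y": 0,"z": 0,"ax": 0,"ay": 0,"az": -2.8,"hand": 0},
    {"x": 0,"y": 0,"z": 0,"ax": 0,"ay": 0,"az": -4.2,"hand": 0},
    {"x": 0,"y": 0,"z": 0,"ax": 0,"ay": 0,"az": -5.6,"hand": 0},
    {"x": 0,"y": 0,"z": 0,"ax": 0,"ay": 0,"az": -6.6,"hand": 0},
    {"x": 0,"y": 0,"z": 0,"ax": 0,"ay": 0,"az": -6.6,"hand": 0},
  ],
)

```text
clock: 7.9
eef_pos: [572.7, 2.3, 186.9]
tcp_rot: [3.141, -0.0, 1.401]
contact_force: [-0.1, 1.0, -0.5]
opening: 0.0
grasp_force: 0.0
```

Run:
```python
from h import *
st(); knob((235,145,300,195),None)
```

```text
t 7.9 tcp mill [ -2.4 104.7 186.9] rot [ 3.141 -0.     1.401] F [-0.1  1.  -0.5]
knob px [262.7 169.3] r 5.0 cand [array([ -6.2,  34.2, 163.1]), array([ 21.8, 138.2,  78.7])] disc 4680
```

Run:
```python
from h import *
im=imaging.grab_frame("scene"); print((im.max(2)[150:196:2,244:286:2]))
for v in(35,60): print(v,blob("scene",(235,150,285,190),v),blob("wrist",(150,0,400,420),v))
print(proj(imaging.camera_info("wrist"),O+M@[0,49,159]))
```

```text
[[173 171 173 175 172 176 175 178 174 175 175 173 174 175 174 173 174 141
   88  94  97]
 [174 172 173 173 175 173 173 171 174 175 175 176 173 171 173 174 173 139
   90  90  99]
 [172 174 174 175 171 174 174 174 172 174 172 175 174 174 173 173 174 138
   88  92  98]
 [173 173 174 172 173 174 173 174 173 173 172 175 174 174 171 175 174 167
   96  96  96]
 [141 166 174 173 171 173 174  86  44  39  41  74 158 173 174 174 173 171
  148  93  99]
 [133 134 136 163 174 173  74  40  40  43  40  41  49 161 174 175 177 171
  174 169 111]
 [135 135 137 135 130 112  41  39  47  51  39  42  40  96 174 173 172 175
  177 173 174]
 [133 135 134 133 133  78  44  41  41  48  45  39  41  44 176 172 174 175
  168 173 173]
 [134 135 135 135 133  74  43  40  40  39  43  37  42  38 174 172 174 128
  105 104 106]
 [134 133 135 131 132 104  37  42  37  39  40  43  34  56 125 103  91  88
   87  89  88]
 [133 135 133 134 131 136  77  39  38  40  38  35  36  80  85  90  87  90
   89  88  87]
 [134 134 137 137 134 134 132  56  35  34  40  35 112 117  87  88  89  88
   87  86  89]
 [134 134 136 136 138 137 135 13
[... 488 characters left out ...]
 119 147 153]
 [136 134 134 131 134 133 117  65  46  43  90  96  73  86  83  89 155 162
  163 167 164]
 [138 135 135 133 116  52  44  43  67  70  87  99  83  85  85  96 162 162
  159 161 158]
 [131 132 133  93  90 140 152 156  86  85  87 100  86  82  83 158 159 161
  160 160 159]
 [163 151 159 156 161 161 163 162 154 106  83  99  90 138 158 162 158 160
  161 158 161]
 [161 163 160 159 159 160 160 159 160 159 121  98  92 136 161 161 158 164
  161 159 157]]
35 (array([263.33333333, 170.66666667]), np.float32(1.0)) (array([251.5, 419. ]), np.float32(71.59383))
60 (array([262.33333333, 165.66666667]), np.float32(7.5906997)) (array([224., 419.]), np.float32(72.390724))
[281.0346315  302.93384123]
```

```bash
sed -i 's/blob("scene",box)/blob("scene",box,60)/' h.py
python3 - <<'E'
from h import *
st(); knob((235,145,300,190),None)
print(proj(imaging.camera_info("scene"),O+M@[0,49.5,158.5]),proj(imaging.camera_info("scene"),O+M@[-5,49.5,158.5]))
E
```

```text
t 8.2 tcp mill [ -2.6 104.8 186.9] rot [ 3.142 -0.     1.398] F [-0.3 -0.4  0.4]
knob px [262.6 165.8] r 7.6 cand [array([ -1.8,  49.5, 158.9]), array([ 19.7, 129.4,  95.1])] disc 2727
[263.55028129 165.76562549] [260.97113438 166.31130891]
```

Emit:
drive_tool(
  plan=[
    {"x": 0,"y": 0,"z": 0.7,"ax": 0,"ay": 0,"az": 0,"hand": 0},
    {"x": 0,"y": 0,"z": 1.4,"ax": 0,"ay": 0,"az": 0,"hand": 0},
    {"x": -0.2,"y": 0,"z": 1.4,"ax": 0,"ay": 0,"az": 0,"hand": 0},
    {"x": -0.4,"y": 0,"z": 1.4,"ax": 0,"ay": 0,"az": 0,"hand": 0},
    {"x": -0.5,"y": 0,"z": 1.4,"ax": 0,"ay": 0,"az": 0,"hand": 0},
    {"x": -0.6,"y": 0,"z": 1.4,"ax": 0,"ay": 0,"az": 0,"hand": 0},
    {"x": -0.7,"y": 0,"z": 1.4,"ax": 0,"ay": 0,"az": 0,"hand": 0},
    {"x": -0.8,"y": 0,"z": 1.4,"ax": 0,"ay": 0,"az": 0,"hand": 0},
  ],
)

```text
clock: 9.05
eef_pos: [566.4, -37.3, 118.0]
tcp_rot: [3.14, -0.001, 1.399]
contact_force: [1.3, 1.6, 2.2]
opening: -0.005
grasp_force: 1.3
```

Run:
```python
from h import *
st(); knob((235,145,300,190),None)
```

```text
t 9.05 tcp mill [ -1.8  64.6 118. ] rot [ 3.140e+00 -1.000e-03  1.399e+00] F [1.3 1.6 2.2]
knob px [264.  167.5] r 8.0 cand [array([ -1.8,  40.3, 161.7]), array([ 23.8, 134. ,  86.2])] disc 3784
```

Emit:
drive_tool(
  plan=[
    {"x": -0.1,"y": 0,"z": 0,"ax": 0,"ay": 0,"az": 0,"hand": 0},
    {"x": -0.2,"y": 0,"z": 0,"ax": 0,"ay": 0,"az": 0,"hand": 0},
    {"x": -0.3,"y": 0,"z": 0,"ax": 0,"ay": 0,"az": 0,"hand": 0},
    {"x": -0.4,"y": 0,"z": 0,"ax": 0,"ay": 0,"az": 0,"hand": 0},
    {"x": -0.5,"y": 0,"z": 0,"ax": 0,"ay": 0,"az": 0,"hand": 0},
    {"x": -0.6,"y": 0,"z": 0,"ax": 0,"ay": 0,"az": 0,"hand": 0},
    {"x": -0.7,"y": 0,"z": 0,"ax": 0,"ay": 0,"az": 0,"hand": 0},
    {"x": -0.8,"y": 0,"z": 0,"ax": 0,"ay": 0,"az": 0,"hand": 0},
  ],
)

```text
clock: 9.9
eef_pos: [558.7, -76.9, 116.8]
tcp_rot: [-3.141, 0.0, 1.4]
contact_force: [0.7, 1.8, 1.4]
opening: -0.003
grasp_force: 0.8
```

Run:
```python
from h import *
st(); knob((245,145,310,200),None)
```

```text
t 9.9 tcp mill [ -2.7  24.3 116.8] rot [-3.141  0.     1.4  ] F [0.7 1.8 1.4]
knob px [268.5 145. ] r 13.8 cand [array([ 26.6, 103.4, 163. ]), array([ 26.6, 103.4, 163. ])] disc -10191
```

Emit:
drive_tool(
  plan=[
    {"x": -0.1,"y": 0,"z": 0,"ax": 0,"ay": 0,"az": 0,"hand": 0},
    {"x": -0.2,"y": 0,"z": 0,"ax": 0,"ay": 0,"az": 0,"hand": 0},
    {"x": -0.3,"y": 0,"z": 0,"ax": 0,"ay": 0,"az": 0,"hand": 0},
    {"x": -0.4,"y": 0,"z": 0,"ax": 0,"ay": 0,"az": 0,"hand": 0},
    {"x": -0.5,"y": 0,"z": 0,"ax": 0,"ay": 0,"az": 0,"hand": 0},
    {"x": -0.6,"y": 0,"z": 0,"ax": 0,"ay": 0,"az": 0,"hand": 0},
    {"x": -0.7,"y": 0,"z": 0,"ax": 0,"ay": 0,"az": 0,"hand": 0},
  ],
)

```text
clock: 10.65
eef_pos: [552.5, -111.3, 116.6]
tcp_rot: [-3.141, -0.0, 1.4]
contact_force: [-0.6, 1.0, -1.2]
opening: -0.0
grasp_force: 0.8
```

Run:
```python
from h import *
st(); c=imaging.camera_info("scene")
for k in([0,0,167],[0,-36,162.6],[0,-49,159]): print(k,proj(c,O+M@k))
a=imaging.grab_frame("scene"); cv2.imwrite("pics/p5.png",cv2.resize(a[130:250,220:340],None,fx=5,fy=5,interpolation=2)[...,::-1])
```

```text
t 10.65 tcp mill [ -2.9 -10.7 116.6] rot [-3.141 -0.     1.4  ] F [-0.6  1.  -1.2]
[0, 0, 167] [271.47131398 178.14822607]
[0, -36, 162.6] [277.81850689 192.57115161]
[0, -49, 159] [280.20870836 198.84248949]
```

View pics/p5.png

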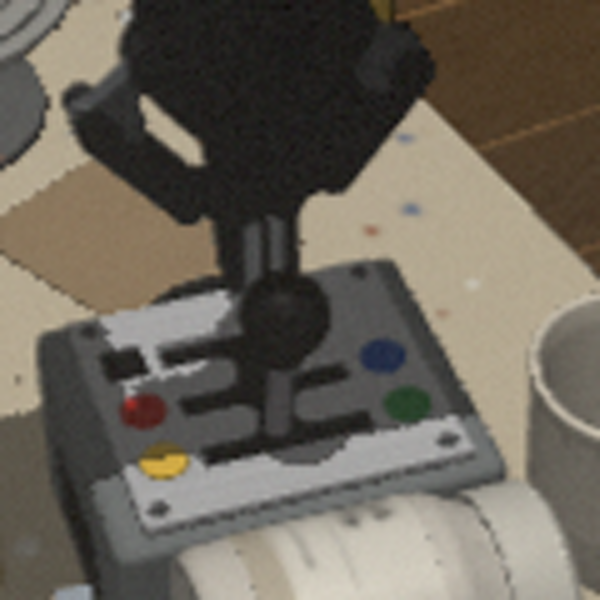

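The lever is in the cross slot between the middle and last lanes, with the knob at about (277,194), so mill y≈-38. About 11 mm more.

Emit:
drive_tool(
  plan=[
    {"x": -0.1,"y": 0,"z": 0,"ax": 0,"ay": 0,"az": 0,"hand": 0},
    {"x": -0.17,"y": 0,"z": 0,"ax": 0,"ay": 0,"az": 0,"hand": 0},
    {"x": -0.22,"y": 0,"z": 0,"ax": 0,"ay": 0,"az": 0,"hand": 0},
    {"x": -0.22,"y": 0,"z": 0,"ax": 0,"ay": 0,"az": 0,"hand": 0},
  ],
)

```text
clock: 11.1
eef_pos: [551.0, -122.2, 116.9]
tcp_rot: [3.142, 0.0, 1.399]
contact_force: [-0.0, 0.1, -0.2]
opening: -0.001
grasp_force: 0.0
```

Run:
```python
from h import *
st()
```

```text
t 11.1 tcp mill [ -2.6 -21.7 116.9] rot [3.142 0.    1.399] F [-0.   0.1 -0.2]
```

Emit:
drive_tool(
  plan=[
    {"x": 0.8,"y": 0,"z": 0,"ax": 0,"ay": 0,"az": 0,"hand": 0},
    {"x": 0.8,"y": 0,"z": -0.7,"ax": 0,"ay": 0,"az": 0,"hand": 0},
    {"x": 0.8,"y": 0,"z": -1.4,"ax": 0,"ay": 0,"az": 1.4,"hand": 0},
    {"x": 0.5,"y": -0.6,"z": -1.4,"ax": 0,"ay": 0,"az": 2.8,"hand": 0},
    {"x": 0,"y": -1.2,"z": -1.4,"ax": 0,"ay": 0,"az": 4.2,"hand": 0},
    {"x": -0.5,"y": -1.5,"z": -1.4,"ax": 0,"ay": 0,"az": 5.6,"hand": 0},
    {"x": -0.5,"y": -1.5,"z": -1.4,"ax": 0,"ay": 0,"az": 7,"hand": 0},
    {"x": -0.5,"y": -1.5,"z": -1.4,"ax": 0,"ay": 0,"az": 8.4,"hand": 0},
  ],
)

```text
clock: 11.9
eef_pos: [472.5, -134.5, 187.4]
tcp_rot: [3.141, -0.001, 0.513]
contact_force: [-0.5, 0.4, -0.4]
opening: -0.001
grasp_force: 0.0
```

Emit:
drive_tool(
  plan=[
    {"x": 0,"y": 0,"z": 0,"ax": 0,"ay": 0,"az": 1.4,"hand": 0},
    {"x": 0,"y": 0,"z": 0,"ax": 0,"ay": 0,"az": 2.8,"hand": 0},
    {"x": 0,"y": 0,"z": 0,"ax": 0,"ay": 0,"az": 4.2,"hand": 0},
    {"x": 0,"y": 0,"z": 0,"ax": 0,"ay": 0,"az": 5.6,"hand": 0},
    {"x": 0,"y": 0,"z": 0,"ax": 0,"ay": 0,"az": 6.6,"hand": 0},
    {"x": 0,"y": 0,"z": 0,"ax": 0,"ay": 0,"az": 6.6,"hand": 0},
  ],
)

```text
clock: 12.5
eef_pos: [473.0, -133.8, 187.1]
tcp_rot: [3.141, -0.001, -0.172]
contact_force: [0.2, -0.2, -0.3]
opening: 0.0
grasp_force: 0.0
```

Run:
```python
from h import *
st(); c=imaging.camera_info("scene")
knob((260,180,305,220),0)
a=imaging.grab_frame("scene"); cv2.imwrite("pics/p6.png",cv2.resize(a[130:250,220:340],None,fx=5,fy=5,interpolation=2)[...,::-1])
```

```text
t 12.5 tcp mill [-77.4 -46.3 187.1] rot [ 3.141e+00 -1.000e-03 -1.720e-01] F [ 0.2 -0.2 -0.3]
knob px [278. 199.] r 9.4 cand [array([ -3.8, -48.4, 159.2]), array([ 55.3, 141.7, -17.7])] disc 17732
```

View pics/p6.png

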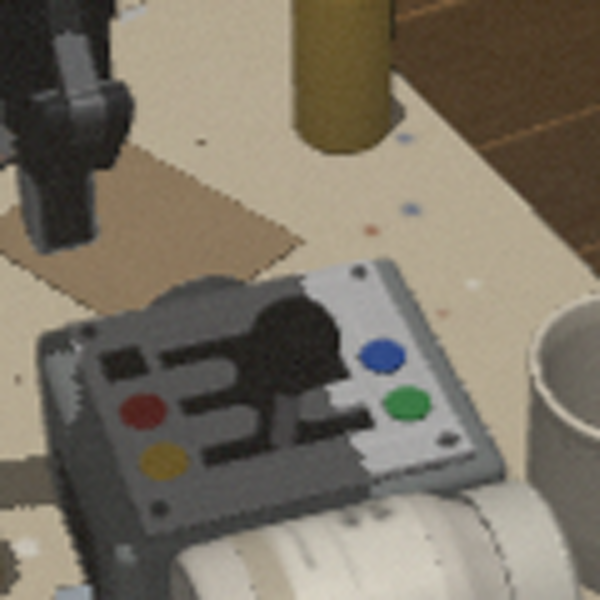

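The knob stands in the last lane at mill (-4,-48), with the stem at the entrance to the green slot. Now I'll lower the tool and push +x.

Emit:
drive_tool(
  plan=[
    {"x": 0,"y": 0.04,"z": 0.8,"ax": 0,"ay": 0,"az": 0,"hand": 0},
    {"x": 0,"y": 0.04,"z": 1.48,"ax": 0,"ay": 0,"az": 0,"hand": 0},
    {"x": 0.3,"y": 0.04,"z": 1.48,"ax": 0,"ay": 0,"az": 0,"hand": 0},
    {"x": 0.6,"y": 0.04,"z": 1.48,"ax": 0,"ay": 0,"az": 0,"hand": 0},
    {"x": 0.8,"y": 0.04,"z": 1.48,"ax": 0,"ay": 0,"az": 0,"hand": 0},
    {"x": 0.95,"y": 0.04,"z": 1.48,"ax": 0,"ay": 0,"az": 0,"hand": 0},
    {"x": 1.05,"y": 0.04,"z": 1.48,"ax": 0,"ay": 0,"az": 0,"hand": 0},
    {"x": 1.15,"y": 0.04,"z": 1.48,"ax": 0,"ay": 0,"az": 0,"hand": 0},
  ],
)

```text
clock: 13.4
eef_pos: [528.9, -145.4, 113.0]
tcp_rot: [3.142, 0.001, -0.171]
contact_force: [-2.1, 0.1, 1.9]
opening: -0.003
grasp_force: 0.8
```

Emit:
drive_tool(
  plan=[
    {"x": 0.1,"y": 0,"z": 0,"ax": 0,"ay": 0,"az": 0,"hand": 0},
    {"x": 0.2,"y": 0,"z": 0,"ax": 0,"ay": 0,"az": 0,"hand": 0},
    {"x": 0.3,"y": 0,"z": 0,"ax": 0,"ay": 0,"az": 0,"hand": 0},
    {"x": 0.3,"y": 0,"z": 0,"ax": 0,"ay": 0,"az": 0,"hand": 0},
  ],
)

```text
clock: 13.8
eef_pos: [544.6, -148.1, 112.9]
tcp_rot: [3.142, -0.0, -0.171]
contact_force: [-0.3, 0.2, 0.2]
opening: -0.0
grasp_force: 0.2
```

Run:
```python
from h import *
st(); knob((265,180,330,220),0)
```

```text
t 13.8 tcp mill [ -4.4 -48.3 112.9] rot [ 3.142 -0.    -0.171] F [-0.3  0.2  0.2]
knob px [286.2 194.8] r 11.0 cand [array([ 12.8, -43.6, 160.2]), array([ 73. , 135.6,  -5. ])] disc 15762
```

Emit:
drive_tool(
  plan=[
    {"x": 0.1,"y": 0,"z": 0,"ax": 0,"ay": 0,"az": 0,"hand": 0},
    {"x": 0.2,"y": 0,"z": 0,"ax": 0,"ay": 0,"az": 0,"hand": 0},
    {"x": 0.3,"y": 0,"z": 0,"ax": 0,"ay": 0,"az": 0,"hand": 0},
    {"x": 0.38,"y": 0,"z": 0,"ax": 0,"ay": 0,"az": 0,"hand": 0},
    {"x": 0.42,"y": 0,"z": 0,"ax": 0,"ay": 0,"az": 0,"hand": 0},
    {"x": 0.42,"y": 0,"z": 0,"ax": 0,"ay": 0,"az": 0,"hand": 0},
  ],
)

```text
clock: 14.45
eef_pos: [565.0, -151.6, 112.8]
tcp_rot: [3.142, -0.0, -0.171]
contact_force: [-1.6, -0.3, -0.5]
opening: -0.001
grasp_force: 0.4
```

Emit:
drive_tool(
  plan=[
    {"x": 0.03,"y": 0,"z": 0,"ax": 0,"ay": 0,"az": 0,"hand": 0},
    {"x": 0.03,"y": 0,"z": 0,"ax": 0,"ay": 0,"az": 0,"hand": 0},
  ],
)

```text
clock: 14.65
eef_pos: [566.2, -151.8, 112.9]
tcp_rot: [-3.142, -0.0, -0.171]
contact_force: [-1.1, -0.2, -1.0]
opening: -0.001
grasp_force: 0.6
```

Emit:
drive_tool(
  plan=[
    {"x": 0.03,"y": 0,"z": 0,"ax": 0,"ay": 0,"az": 0,"hand": 0},
    {"x": 0.03,"y": 0,"z": 0,"ax": 0,"ay": 0,"az": 0,"hand": 0},
  ],
)

```text
clock: 14.85
eef_pos: [567.7, -152.1, 112.9]
tcp_rot: [3.142, -0.0, -0.171]
contact_force: [-1.0, -0.4, -1.5]
opening: -0.0
grasp_force: 0.7
```

Run:
```python
from h import *
st(); knob((275,180,330,220),0)
print(proj(imaging.camera_info("scene"),O+M@[46,-47.5,152]))
```

```text
t 14.85 tcp mill [ 19.  -48.3 112.9] rot [ 3.142 -0.    -0.171] F [-1.  -0.4 -1.5]
knob px [296.8 190.6] r 10.6 cand [array([ 34.5, -37.3, 158.4]), array([ 93.7, 123.5,  11.3])] disc 12751
[304.92592346 195.5580252 ]
```

Emit:
drive_tool(
  plan=[
    {"x": 0.03,"y": 0,"z": 0,"ax": 0,"ay": 0,"az": 0,"hand": 0},
    {"x": 0.03,"y": 0,"z": 0,"ax": 0,"ay": 0,"az": 0,"hand": 0},
  ],
)

```text
clock: 15.1
eef_pos: [569.3, -152.3, 112.9]
tcp_rot: [-3.142, -0.0, -0.171]
contact_force: [-1.4, 0.8, -0.6]
opening: -0.003
grasp_force: 0.7
```

Emit:
drive_tool(
  plan=[
    {"x": 0.03,"y": 0,"z": 0,"ax": 0,"ay": 0,"az": 0,"hand": 0},
    {"x": 0.03,"y": 0,"z": 0,"ax": 0,"ay": 0,"az": 0,"hand": 0},
  ],
)

```text
clock: 15.3
eef_pos: [570.5, -152.6, 112.8]
tcp_rot: [-3.142, 0.0, -0.171]
contact_force: [-1.3, 0.5, -0.6]
opening: -0.003
grasp_force: 0.9
```

Run:
```python
from h import *
st(); im=imaging.grab_frame("scene"); c=imaging.camera_info("scene")
m=im.max(2); print(m[186:222:2,280:324:2])
print(proj(c,O+M@[44,-48,152]))
```

```text
t 15.3 tcp mill [ 21.9 -48.2 112.8] rot [-3.142  0.    -0.171] F [-1.3  0.5 -0.6]
[[ 84  88  73  38  39  32  32  32  34  27  38  37  33  35  74 163 176 194
  180 176 176 175]
 [ 83  83  77  62  64  40  35  34  34  40  38  32  30  33  28  37 157 180
  177 178 177 175]
 [ 82  81  73  60  75  30  36  32  37  54  36  25  28  31  32  26  40 164
  177 176 178 176]
 [155 112  72  60  74  34  38  33  34  55  32  33  31  31  29  32  31 153
  177 177 175 179]
 [163 112  72  64  73  30  37  34  36  56  30  29  31  33  33  24  30 116
  176 176 176 176]
 [164  83  72  67  73  31  36  37  38  56  34  31  32  30  32  37  31 120
  177 176 178 178]
 [165 109  82  64  73  35  35  34  36  56  31  30  31  32  34  32  38 167
  176 178 177 177]
 [172 118  86  71  78  40  34  38  51  36  30  28  34  31  31  28 116 174
  178 180 179 181]
 [150 109  81  75  64  72  70  68  49  38  31  30  31  28  25 147 176 177
  177 178 177 175]
 [ 59  44  38  26  34  76  80  75  71  50  27  32  61  73  59  67 177 177
  176 179 177 178]
 [ 36  35  33  48  75  85  84  72  68  67  78  80  83  82  65  61 116 179
  176 177 177 176]
 [ 83  80  85  84  83  81  76  70  68  62  67  61  62  80  76  61  61 112
  125 130 176 176]
 [112  83  82  83  80  78  71  68  62  64  62  63  65  75  84  66  54  66
   87  91  87  90]
 [ 87  79  81  81  80  73  71  67  77  65  63  64  63  81  86  71  61  59
   87  90  86  89]
 [ 45  46  44  36  45  72  69  57  83  82  77  75  80  83  87  85  60  60
   71  89  91  87]
 [ 37  29  36  34  32  59  81  79  84  82  83  82  84  83  68  73  78  62
   61  93  91  90]
 [ 60  52  78  82  83  83  87  85  86  85  85  83  84  84  59  45  81  68
   59  61  93  90]
 [ 84  81  85  88  88  85  82  86  82  83  81  85  83  83  82  84  81  80
   66  63  80  91]]
[303.95436919 195.98388904]
```

Emit:
drive_tool(
  plan=[
    {"x": 0.03,"y": 0,"z": 0,"ax": 0,"ay": 0,"az": 0,"hand": 0},
    {"x": 0.03,"y": 0,"z": 0,"ax": 0,"ay": 0,"az": 0,"hand": 0},
  ],
)

```text
clock: 15.55
eef_pos: [571.3, -152.7, 112.6]
tcp_rot: [-3.141, 0.002, -0.171]
contact_force: [-6.3, 0.8, -0.2]
opening: 0.001
grasp_force: 2.4
```

Emit:
drive_tool(
  plan=[
    {"x": 0.02,"y": 0,"z": 0,"ax": 0,"ay": 0,"az": 0,"hand": 0},
    {"x": 0.02,"y": 0,"z": 0,"ax": 0,"ay": 0,"az": 0,"hand": 0},
  ],
)

```text
clock: 15.75
eef_pos: [571.7, -152.7, 112.5]
tcp_rot: [-3.141, 0.003, -0.171]
contact_force: [-7.0, 1.1, 0.5]
opening: -0.001
grasp_force: 3.4
```

The force rise to about 7 N with the TCP stalled means the lever is against the slot end. I'll retreat and check.

Emit:
drive_tool(
  plan=[
    {"x": -0.4,"y": 0,"z": 0,"ax": 0,"ay": 0,"az": 0,"hand": 0},
    {"x": -0.9,"y": 0,"z": 0,"ax": 0,"ay": 0,"az": 0,"hand": 0},
    {"x": -1.7,"y": 0,"z": -0.4,"ax": 0,"ay": 0,"az": 0,"hand": 0},
    {"x": -2,"y": 0,"z": -1.4,"ax": 0,"ay": 0,"az": 0,"hand": 0},
    {"x": -2,"y": -2,"z": -2,"ax": 0,"ay": 0,"az": 0,"hand": 0},
    {"x": -2,"y": -2,"z": -2,"ax": 0,"ay": 0,"az": 0,"hand": 0},
    {"x": -2,"y": -2,"z": -2,"ax": 0,"ay": 0,"az": 0,"hand": 0},
  ],
)

```text
clock: 16.45
eef_pos: [494.5, -33.9, 216.0]
tcp_rot: [-3.139, -0.007, -0.169]
contact_force: [1.0, -0.1, -0.5]
opening: 0.005
grasp_force: 0.0
```

Run:
```python
from h import *
st(); knob((275,170,330,205),0)
a=imaging.grab_frame("scene"); cv2.imwrite("pics/p7.png",cv2.resize(a[150:360,190:400],(600,600),interpolation=2)[...,::-1])
```

```text
t 16.45 tcp mill [-73.3  55.8 216. ] rot [-3.139 -0.007 -0.169] F [ 1.  -0.1 -0.5]
knob px [305.5 194.5] r 8.2 cand [array([ 47.8, -45.5, 152.3]), array([109.3, 109.8,   6.7])] disc 12268
```

View pics/p7.png

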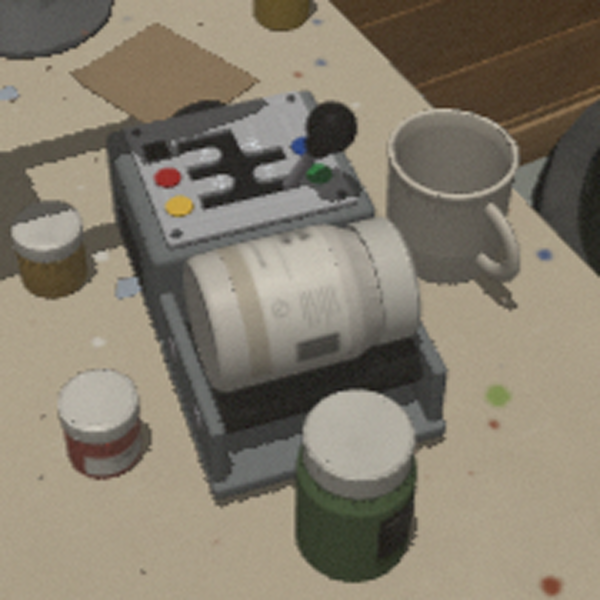

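The lever is home at the green dot, with the knob at mill (48,-46,152). The pots, jar and mug look undisturbed and the hand is clear.

```bash
python3 -c "
from rig import r
print(r.sign_off())"
```

```text
the job is handed in; nothing more can be done
None
```

The mill is on its green speed: the lever is pushed home at the end of the green-dot slot, the pots, jar and mug look undisturbed, the hand is clear, and the job is handed in (no verdict was returned).

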